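# Zero a bench thickness gauge and raise its foot on a setting wedge

## Task

Check the bench thickness gauge: with its foot resting on the bare table, press the round power key of the readout right down to wake it and let it come up again, then press the long zero key right down, leaving the square key between them alone. Then pick up the steel setting wedge by its grip tab, lay it flat on the gauge's table and push its thin edge in from the front under the foot until the foot has just lifted, about 4 mm clear of the table and at no time as much as 9 mm. Finish while still holding the wedge there in the gripper, with nothing else touching the gauge, and leave the bottle, cup, forceps and wash bottle where they stand.

Things in the scene. Friction and masses are not known exactly. Their poses are not given: they have to be found in the camera images.
- gauge: Bench thickness gauge, fixed. Origin on the bench straight below the spindle's axis; x points to its back, y to its left. White base with a flat metal table on top, 28 mm above the bench, from x = -110 (front edge) to +85 mm, y = -55 to +55 mm. Column (dia 32 mm) at x = +62 mm; arm above with the spindle, 265 mm high in all. The wedge goes in from the front, towards +x.
- anvil (a point): Point of the table straight below the foot, on the spindle's axis, 28 mm above the bench; the foot touches it at the start. Axes as the gauge. Above it hang the moving weights (two dark discs, dia 54 mm, 46 to 77 mm above the foot's lowest point) and the fixed sleeve (dia 42 mm, from 112 mm above the table); nothing of the head stands further forward than x = -27 mm.
- spindle (a joint): Lift of the foot above the bare table in m: 0 = resting on it, range 0 to 0.014. The foot's underside is a ball of radius 20 mm. Foot and weights are about 0.36 kg and press down with about 3.5 N. Pushing the wedge in takes about 4 to 15 N when it rests lightly on the table, more if it is pressed down; it can give way a few mm in the grip, so go by this lift.
- readout: Desktop readout of the gauge, fixed: white box 115 x 150 x 26 mm (x, y, z) with a screen pod along its back edge, 74 mm high. Origin at the centre of its underside on the bench; x points to its back, y to its left. Three grey keys stand in a row along y on its flat front part, 46 mm apart, tops 35.5 mm above the bench.
- power_key_top (a point): Centre of the top of the round power key (dia 22 mm), the leftmost of the three (at y = +46 mm). Moves down with the key.
- zero_key_top (a point): Centre of the top of the long zero key (18 x 34 mm, long along y), the rightmost of the three (at y = -46 mm).
- unit_key_top (a point): Centre of the top of the square unit key (18 x 18 mm), the middle one, not to be pressed.
- power_key (a joint): Travel of the round key in m: 0 up, 0.005 fully down; springs back. Starts moving at 1.5 N, fully down at 4.5 N. Pressed beyond 0.0035 for 0.1 s it has registered.
- zero_key (a joint): Travel of the long key in m, as the power key.
- unit_key (a joint): Travel of the square key in m, as the power key.
- wedge: Loose steel setting wedge, 170 x 20 mm, about 0.22 kg. Origin mid underside; x points to the thin edge, z up. 1.5 mm thick at the thin edge (x = +85 mm), rising 0.14 mm per mm to 15.5 mm at x = -15 mm, then level; at the back a fluted grip tab 40 mm long, 20 wide, 38 high over the underside (x = -84 to -44 mm). Starts flat on the bench left or right of the gauge, tab towards the robot.
- wedge_edge (a point): Middle of the wedge's thin edge, at the underside (wedge x = +85 mm).
- wedge_grip (a point): Middle of the grip tab, 24 mm above the underside (wedge x = -64 mm): grasp here from above, fingers on the two sides 20 mm apart (closing along the wedge's y).
- small_bottle: Bystander: small brown reagent bottle, dia 36 mm, 68 mm high, loose, behind the readout. Origin at the centre of its underside.
- cup: Bystander: clear plastic cup, dia 52 mm, 52 mm high, loose, beside the gauge on its right. Origin at the centre of its underside.
- forceps: Bystander: steel forceps, 125 mm long, lying loose beside the gauge on its left. Origin at the middle of the underside.
- wash_bottle: Bystander: white wash bottle with a bent spout, dia 64 mm, 221 mm high, loose, to the left behind the work. Origin at the underside.
There are look-alikes about, which are no part of the job. Of the things that look like the wedge, the middle-sized one is meant.

How it is judged:
On the way, in this order (a step that is already met when the one before it is completed fails the run):
1. the round power key is pressed right down, alone, the foot on the bare table (value of joint power_key above 0.0035 m and value of joint zero_key below 0.001 m and value of joint spindle below 0.0005 m), for 0.1 s.
2. then the long zero key is pressed right down, alone, the foot still on the bare table (value of joint zero_key above 0.0035 m and value of joint power_key below 0.001 m and value of joint spindle below 0.0005 m), for 0.1 s.
3. the wedge, held in the gripper, has lifted the foot off the table (value of joint spindle above 0.001 m and x of wedge_edge in the frame of gauge above 0 m and contact force between the fingers and wedge above 5 N), for 0.1 s.
At the end, for the whole second after the job is handed in: The wedge, flat on the table (edge within 3 mm, tilt under 0.06 rad), in from the front within 0.35 rad, edge 4 mm or more past the spindle axis and within 14 mm sideways, carries the foot 2 to 6.5 mm up; it rests, gripped with over 5 N; arm and fingers clear of the gauge; all keys up (value of joint spindle between 0.002 and 0.0065 m and x of wedge_edge in the frame of gauge above 0.004 m and y of wedge_edge in the frame of gauge between -0.014 and 0.014 m and z of wedge_edge in the frame of gauge below 0.031 m and angle between wedge's own z axis and vertical below 0.06 rad and angle between the x axis of wedge and the x axis of gauge, either way round below 0.35 rad and contact force between wedge and gauge above 1 N and contact force between the fingers and wedge above 5 N and contact force between each of the arm, the fingers and gauge below 0.5 N and linear speed of wedge below 0.01 m/s and value of joint each of power_key, zero_key, unit_key below 0.001 m); the arm keeps its last pose, push and grip.
It fails at once if the square unit key is pressed (more than 2.5 mm) (value of joint unit_key above 0.0025 m).
It fails at once if the power and zero keys are down together (value of joint each of power_key, zero_key above 0.0025 m).
It fails at once if the foot is jacked up 9 mm or more (value of joint spindle above 0.009 m).
It fails at once if a bystander (bottle, cup, forceps, wash bottle) is moved more than 25 mm (distance of any of small_bottle, cup, forceps, wash_bottle from where it was at the start of the episode above 0.025 m).
It also fails if it takes over 64 s, if anything falls off the work surface, if the arm or the gripper's body presses on something with over 40 N, if the wrist force passes 120 N, or if a joint passes its speed limit or range.

## Robot

A 7-joint arm with a two-finger parallel gripper is mounted at the origin on a cart in front of the work surface, level with it; the furniture and walls round the work are solid. World frame = base frame: x ahead of the robot, y to its left, z up, the work surface at z = 0. Lengths are in m, angles in rad, forces in N, time in s.
With the tool pointing down it reaches from about 0.425 to 0.925 m from the base axis. Payload 6.8 kg.
Tool frame: the origin (TCP) lies at the very end of the fingers, on their centre line; the grasp point (between the pads) lies 19 mm behind it (r.tcp_to_grasp is the distance from the TCP to the grasp point, in m); z points along the fingers, y is the line along which they close (so a half turn about z gives the same grasp; the last joint's range is limited). The gripper opens to 85 mm and grips with 20 to 120 N. Pads are 22 mm wide; open, the fingers measure 114 mm over their backs; the gripper's body (76 mm by 85 mm) begins 54 mm behind the grasp point. The pads swing forward as they close: fully open they stand 13 mm farther back than shut.
Start: joints at [-1.3, 0.477, 0.022, 1.555, -0.011, 1.109, -0.083], TCP at [0.25, 0.627, 0.231] pointing down, gripper open.
Joint ranges: [-2.96, 2.96], [-0.34, 2.1], [-1.41, 1.46], [0.24, 2.44], [-1.37, 4.51], [0.17, 1.92], [-2.96, 2.96]. Speed limits (rad/s): [2.39, 2.39, 3.14, 3.14, 3.14, 3.14, 3.14].

## Interface

Orientations are given as a rotation vector (axis times angle).
In Python, from bench import r gives the robot as it stands.
- The arm moves only by the tool step_arm, never from a script. Its argument "moves" is a list of rows, each a list of 7 numbers: the shift along the tool's x, y, z in mm, then the turn, a rotation vector about the tool's x, y, z in rad, then the finger opening in mm, from 0 to 85.4. A call has 1 to 8 rows; each row is the pose to reach, as a shift and turn from the pose commanded when the call began, along the tool's axes at that moment; what a row does not reach only later rows make up. A row lasts 1/10 s, in which the tool goes at most 50 mm and 8.59 degrees, less where a joint would pass 70% of its speed; a pose out of reach is approached as far as the arm can. A call with a gripper value outside its range is refused whole. The fingers move at their own pace and stop on an object; "grip_force" is the grip in N (left out, the last holds). Time passes only in rows, so rows that repeat a pose let the fingers close. It gives the time, the measured TCP pose, the force, the opening and the grip force at its end, in the units of the state.
- r.get_obs(): the state, without advancing time (a new reading comes with each control period).
- r.grab_frame(name): name is "side" or "top"; returns a dict with "image" (384x512x3 uint8, red, green, blue), "depth" (384x512 float32, m along the optical axis (not along the pixel's ray), 0 where there is no reading), "mtx" (3x3 intrinsics, pixels), "rvec" (rotation vector, rad) and "tvec" (3), from world to camera coordinates, as OpenCV has them. Camera axes: x right, y down, z forward; pixel columns grow to the right and rows downward; lengths in m; the calibration is good to about 2 mm. A picture is of the moment at which its call begins.
- r.hand_in(): hands the job in; it is judged then, once.
The state is a dict: "clock": time; "joints": joint angles; "qvel": joint speeds; "tau": joint torques, N m; "tcp_pos": TCP position; "orientation": TCP orientation; "contact_force": force on the tool from outside, world axes, zero at the start; "moment": the same for the moment, N m; "grip_width": finger opening in m; "gripper_force": force on a finger pad.
Only numpy, scipy, OpenCV 4.12 (cv2) and the standard library are available. Lean on these libraries where they do the work, as an engineer would, in place of code of your own. Each camera call takes 0.05 s, during which the arm holds its last target. There are 200 camera calls.

## Working session

There is one attempt and no reset: what is moved stays moved. The work goes in short steps, Python scripts to look and compute and a tool call to move; the robot and the scene stay as the last step left them, time stands still between calls to the robot, and variables do not carry over. Pictures are saved under pics/ and viewed, at most 10 in all, crops included, and the job is handed in when it is done.

Besides the shell and the picture viewer there is one more tool, called after "Emit:" as name(argument=value, ...), one argument or row to a line, values as JSON. step_arm: Moves the arm, as the interface text tells. Its arguments: {"type":"object","properties":{"moves":{"type":"array","items":{"type":"array","items":{"type":"number"}}},"grip_force":{"type":"number"}},"required":["moves"]}

```bash
mkdir -p pics
python3 - <<'E'
from bench import r
import cv2,numpy as np
for n in("top","side"):
    f=r.grab_frame(n); np.savez(f"pics/{n}0.npz",**f)
    cv2.imwrite(f"pics/{n}0.png",cv2.resize(f["image"][:,:,::-1],(800,600),interpolation=cv2.INTER_CUBIC))
    R=cv2.Rodrigues(f["rvec"])[0]; print(n,(-R.T@f["tvec"].ravel()).round(3),f["mtx"].round(1).tolist(),R.round(2).tolist())
o=r.get_obs();print({k:np.round(v,3).tolist() for k,v in o.items()})
E
```

```text
top [ 0.295 -0.011  1.325] [[460.2, 0.0, 254.0], [0.0, 460.2, 190.2], [0.0, 0.0, 1.0]] [[0.0, -1.0, 0.0], [-0.98, -0.01, -0.22], [0.22, -0.0, -0.98]]
side [ 0.288 -1.255  0.552] [[492.6, 0.0, 249.5], [0.0, 492.6, 197.7], [0.0, 0.0, 1.0]] [[0.97, -0.22, 0.01], [-0.08, -0.37, -0.93], [0.21, 0.9, -0.38]]
{'clock': 0.1, 'joints': [-1.3, 0.478, 0.022, 1.556, -0.011, 1.109, -0.083], 'qvel': [-0.0, -0.002, -0.0, -0.002, 0.0, -0.0, 0.001], 'tau': [0.005, -59.777, 1.614, -28.195, 0.013, 0.005, -0.0], 'tcp_pos': [0.249, 0.627, 0.23], 'orientation': [-0.591, -3.085, 0.003], 'contact_force': [-0.22, -0.328, 1.114], 'moment': [-0.003, 0.046, 0.022], 'gripper_force': 0.0, 'grip_width': 0.085}
```

View pics/top0.png

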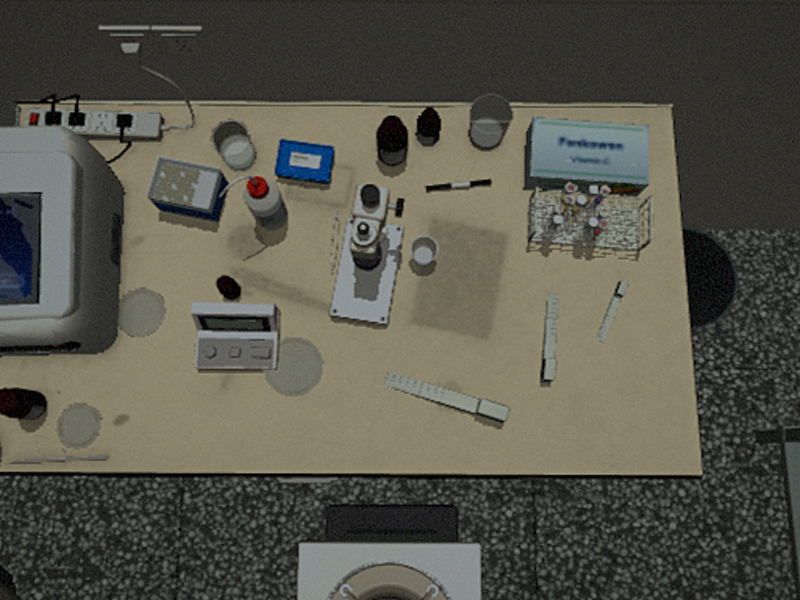

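View pics/side0.png

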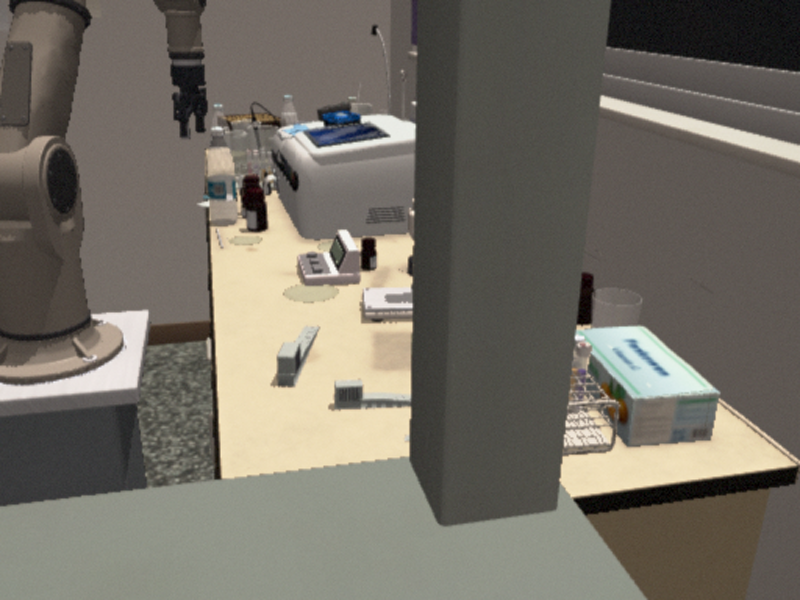

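The top view shows the readout at about (236,338), with its power, unit and zero keys left to right along row 352. The gauge base is at about (367,270), and the foot and arm head are at (367,240). There are three wedges: the largest at (445,397), the middle-sized at (550,338) with its tab at (548,370), and the smallest at (613,310). The side view is partly hidden by a pillar. It shows the wedges, readout and gauge base, but not the gauge head.

```bash
cat > h.py <<'E'
import numpy as np,cv2
def ray(f,uv,z):
    R=cv2.Rodrigues(f["rvec"])[0]; c=-R.T@f["tvec"].ravel()
    uv=np.atleast_2d(uv).astype(float)
    d=np.c_[uv,np.ones(len(uv))]@np.linalg.inv(f["mtx"]).T@R
    return c+d*((z-c[2])/d[:,2])[:,None]
def proj(f,P): return cv2.projectPoints(np.atleast_2d(P).astype(float),f["rvec"],f["tvec"],f["mtx"],None)[0][:,0]
def world(f):
    R=cv2.Rodrigues(f["rvec"])[0]; v,u=np.indices(f["depth"].shape)
    p=np.stack([u,v,np.ones_like(u)],-1)@np.linalg.inv(f["mtx"]).T*f["depth"][...,None]
    return (p-f["tvec"].ravel())@R
E
python3 - <<'E'
from h import *
f=np.load("pics/top0.npz"); W=world(f); img=f["image"]; hsv=cv2.cvtColor(img,cv2.COLOR_RGB2HSV)
z=W[...,2]; print("bench z noise",np.median(z[250:270,180:230]),z[250:270,180:230].std())
roi=np.zeros(z.shape,bool); roi[105:275,115:410]=1
def rects(mask,zp,mn=30):
    for c in cv2.findContours((mask&roi).astype(np.uint8),cv2.RETR_EXTERNAL,cv2.CHAIN_APPROX_NONE)[0]:
        if cv2.contourArea(c)<mn: continue
        b=cv2.boxPoints(cv2.minAreaRect(c)); P=ray(f,b,zp)[:,:2]
        e=np.linalg.norm(P-np.roll(P,-1,0),axis=1)[:2]*1e3
        print((c[:,0].mean(0)*1.5625).round(),"ctr",P.mean(0).round(4),"size",e.round(),"corners",P.round(3).tolist())
s=hsv[...,1]; print("sat bench",np.median(s[250:270,180:230]))
low=(s<45)
print("unsat"); rects(low,0.02,60)
print("z>8mm"); rects(z>0.008,0.02,60)
print("z>27"); rects((z>0.027),0.038,20)
c=img[105:275,115:410,::-1]
cv2.imwrite("pics/crop0.png",cv2.resize(c,None,fx=2.7,fy=2.7,interpolation=cv2.INTER_CUBIC))
E
```

```text
bench z noise -0.00038348199555383086 0.09351277878299005
sat bench 57.0
unsat
[446. 396.] ctr [ 0.4029 -0.1004] size [ 33. 231.] corners [[0.418, 0.015], [0.45, 0.006], [0.387, -0.216], [0.356, -0.206]]
[253. 344.] ctr [0.5021 0.2494] size [156. 272.] corners [[0.466, 0.396], [0.617, 0.36], [0.537, 0.1], [0.389, 0.142]]
[550. 337.] ctr [ 0.5131 -0.2946] size [166.  26.] corners [[0.431, -0.273], [0.597, -0.291], [0.595, -0.317], [0.43, -0.298]]
[612. 309.] ctr [ 0.5637 -0.4099] size [126.  18.] corners [[0.51, -0.375], [0.624, -0.429], [0.617, -0.445], [0.504, -0.391]]
[423. 248.] ctr [ 0.6808 -0.0608] size [56. 53.] corners [[0.68, -0.023], [0.72, -0.062], [0.682, -0.098], [0.642, -0.06]]
[370. 250.] ctr [0.6728 0.0403] size [267. 114.] corners [[0.551, 0.115], [0.815, 0.075], [0.794, -0.037], [0.531, 0.008]]
[265. 204.] ctr [0.7635 0.2402] size [ 67. 102.] corners [[0.797, 0.291], [0.824, 0.229], [0.73, 0.19], [0.704, 0.251]]
[574. 200.] ctr [ 0.7641 -0.3654] size [158. 232.] corners [[0.695, -0.242], [0.852, -0.26], [0.833, -0.491], [0.676, -0.468]]
[196. 184.] ctr [0.7999 0.3664
[... 1869 characters left out ...]
 [34. 44.] corners [[0.604, 0.328], [0.629, 0.305], [0.598, 0.273], [0.573, 0.296]]
[424. 249.] ctr [ 0.6732 -0.0622] size [50. 51.] corners [[0.699, -0.037], [0.699, -0.087], [0.648, -0.087], [0.647, -0.038]]
[369. 267.] ctr [0.6666 0.0374] size [265. 109.] corners [[0.546, 0.11], [0.807, 0.069], [0.787, -0.038], [0.527, 0.008]]
[590. 210.] ctr [ 0.7663 -0.3623] size [215. 156.] corners [[0.844, -0.259], [0.845, -0.474], [0.689, -0.463], [0.688, -0.253]]
[304. 170.] ctr [0.8253 0.1682] size [108.  32.] corners [[0.841, 0.222], [0.841, 0.115], [0.81, 0.114], [0.809, 0.221]]
[230. 192.] ctr [0.7782 0.3012] size [100. 220.] corners [[0.748, 0.413], [0.848, 0.404], [0.808, 0.187], [0.709, 0.2]]
```

View pics/crop0.png

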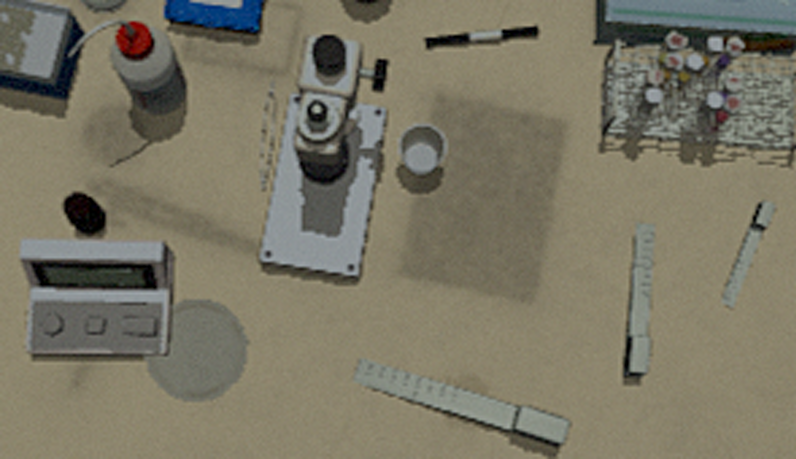

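The crop shows the power key at (52,324), the unit key at (96,326) and the zero key at (140,326). The gauge table's front corners are at (263,264) and (357,275). The middle wedge's tab is at (638,355) with its thin edge at (645,228), and the cup is at (422,155).

Run:
```python
from h import *
f=np.load("pics/top0.npz"); W=world(f); Z=W[...,2]
px=lambda c:(np.array(c)+.5)/2.7+[115,105]-.5
for n,c,z in[("power",(52,324),.0355),("unit",(96,326),.0355),("zero",(140,326),.0355),("gFL",(263,264),.028),("gFR",(357,275),.028),("gBR",(385,106),.028)]:
    print(n,ray(f,px(c),z)[0].round(4))
# keys by depth
v,u=np.indices(Z.shape)
m=(Z>.0315)&(Z<.042)&(W[...,0]>.44)&(W[...,0]<.51)&(W[...,1]>.19)&(W[...,1]<.38)
n,l,st,c=cv2.connectedComponentsWithStats(m.astype(np.uint8))
for i in range(1,n):
    if st[i,4]>8: print("key",st[i,4],np.median(W[l==i],0).round(4),W[l==i].mean(0).round(4),np.ptp(W[l==i],axis=0).round(3))
def rect(m,name):
    n,l,st,_=cv2.connectedComponentsWithStats(m.astype(np.uint8)); k=l==1+st[1:,4].argmax()
    P=W[k]; (c,s,a)=cv2.minAreaRect(P[:,:2].astype(np.float32)*1000); print(name,k.sum(),"c",c,"s",s,"a",a,cv2.boxPoints((c,s,a)).round().tolist(),"z",np.median(P[:,2]).round(4))
    return k
X,Y=W[...,0],W[...,1]
rect((Z>.022)&(Z<.034)&(X>.5)&(X<.85)&(Y>-.05)&(Y<.13),"gauge table")
rect((Z>.02)&(Z<.03)&(X>.42)&(X<.6)&(Y>.18)&(Y<.4),"readout panel")
rect((Z>.033)&(Z<.043)&(X>.41)&(X<.5)&(Y>-.33)&(Y<-.25),"tab")
k=rect((Z>.006)&(Z<.02)&(X>.41)&(X<.62)&(Y>-.33)&(Y<-.25),"wedge body")
P=W[k];vx,vy,x0,y0=cv2.fitLine(P[:,:2].astype(np.float32),cv2.DIST_L2,0,.001,.001).ravel();print("axis",vx,vy,x0,y0)
# parts of the head: spindle axis from high things
for lo,hi in[(.06,.12),(.125,.2),(.2,.28)]:
    m=(Z>lo)&(Z<hi)&(X>.55)&(X<.83)&(Y>-.03)&(Y<.12)
    if m.sum(): rect(m,f"head {lo}")
# wall/pillar? anything high within bench
```

```text
power [0.4805 0.3265 0.0355]
unit [0.4786 0.2804 0.0355]
zero [0.4788 0.2345 0.0355]
gFL [0.5469 0.1083 0.028 ]
gFR [0.5356 0.0083 0.028 ]
gBR [ 0.7236 -0.0208  0.028 ]
key 41 [0.4796 0.3266 0.0354] [0.4798 0.326  0.0354] [0.02  0.02  0.008]
key 40 [0.4797 0.281  0.035 ] [0.4801 0.2803 0.0352] [0.021 0.019 0.007]
key 65 [0.4794 0.2355 0.0354] [0.4788 0.2347 0.0355] [0.015 0.034 0.01 ]
gauge table 1643 c (635.3548583984375, 44.10345458984375) s (107.76676177978516, 192.51956176757812) a 81.50752258300781 [[532.0, 5.0], [723.0, -23.0], [739.0, 83.0], [548.0, 112.0]] z 0.0274
readout panel 1065 c (506.7740478515625, 279.2908935546875) s (151.35479736328125, 112.87643432617188) a 89.56593322753906 [[450.0, 204.0], [563.0, 203.0], [564.0, 355.0], [451.0, 355.0]] z 0.0257
tab 102 c (451.20343017578125, -287.91400146484375) s (19.99563980102539, 39.39512252807617) a 82.06661987304688 [[430.0, -295.0], [469.0, -301.0], [472.0, -281.0], [433.0, -275.0]] z 0.0372
wedge body 226 c (497.34490966796875, -293.38348388671875) s (22.77897834777832, 134.26869201660156) a 83.11631774902344 [[429.0, -297.0], [563.0, -313.0], [565.0, -290.0], [432.0, -274.0]] z 0.0118
axis 0.98384196 -0.17903921 0.5093249 -0.2944364
head 0.06 139 c (637.0917358398438, 37.027099609375) s (28.94249725341797, 53.16938400268555) a 24.776081085205078 [[613.0, 55.0], [635.0, 7.0], [661.0, 19.0], [639.0, 67.0]] z 0.1024
head 0.125 406 c (678.1633911132812, 28.608646392822266) s (65.71778106689453, 126.52011108398438) a 57.22459411621094 [[607.0, 35.0], [714.0, -33.0], [749.0, 22.0], [643.0, 90.0]] z 0.1904
head 0.2 352 c (706.52392578125, 33.282806396484375) s (52.13507080078125, 58.13181686401367) a 82.00525665283203 [[674.0, 12.0], [732.0, 3.0], [739.0, 55.0], [681.0, 63.0]] z 0.2052
```

```bash
cat >> h.py <<'E'
from scipy.spatial.transform import Rotation as Ro
def plan(r,tgt,yaw_deg):
    "shift (mm, tool axes) and turn (rad, tool axes) from the measured pose to world target, tool down"
    o=r.get_obs(); R=Ro.from_rotvec(o["orientation"]); a=np.deg2rad(yaw_deg)
    x=np.array([np.cos(a),np.sin(a),0]); z=np.array([0,0,-1.]); T=Ro.from_matrix(np.c_[x,np.cross(z,x),z])
    for t in np.atleast_2d(tgt):
        print("->",t,(R.inv().apply(t-o["tcp_pos"])*1e3).round(1),(R.inv()*T).as_rotvec().round(4))
    print("clk",round(o["clock"],2),"tcp",np.round(o["tcp_pos"],4),"F",np.round(o["contact_force"],2),"M",np.round(o["moment"],2),"w",round(o["grip_width"],4),"gf",round(o["gripper_force"],1),"j",np.round(o["joints"],2))
E
python3 - <<'E'
from bench import r
from h import *
plan(r,[[.33,.42,.2],[.48,.3265,.12],[.48,.3265,.07]],172)
E
```

```text
-> [0.33 0.42 0.2 ] [-151.3 -162.2   30.7] [-0.0017 -0.     -0.2392]
-> [0.48   0.3265 0.12  ] [-325.2 -193.4  110.8] [-0.0017 -0.     -0.2392]
-> [0.48   0.3265 0.07  ] [-325.2 -193.3  160.8] [-0.0017 -0.     -0.2392]
clk 0.1 tcp [0.2494 0.6266 0.2304] F [-0.22 -0.33  1.11] M [-0.    0.05  0.02] w 0.0854 gf 0.0 j [-1.3   0.48  0.02  1.56 -0.01  1.11 -0.08]
```

Emit:
step_arm(
  moves=[
    [-40, -43, 8, 0, 0, -0.1, 0],
    [-80, -86, 16, 0, 0, -0.2, 0],
    [-115, -125, 24, 0, 0, -0.239, 0],
    [-151, -162, 31, 0, 0, -0.239, 0],
    [-195, -172, 50, 0, 0, -0.239, 0],
    [-240, -180, 70, 0, 0, -0.239, 0],
    [-285, -187, 90, 0, 0, -0.239, 0],
    [-325, -193, 110, 0, 0, -0.239, 0],
  ],
)

```text
clock: 0.9
tcp_pos: [0.4708, 0.3327, 0.1267]
orientation: [0.219, 3.134, 0.001]
contact_force: [0.6, 0.5, -0.3]
grip_width: -0.0001
gripper_force: 0.0
```

Emit:
step_arm(
  moves=[
    [0, 0, 0, 0, 0, 0, 0],
    [0, 0, 0, 0, 0, 0, 0],
    [0, 0, 0, 0, 0, 0, 0],
  ],
)

```text
clock: 1.2
tcp_pos: [0.4685, 0.3351, 0.1273]
orientation: [-0.217, -3.133, -0.001]
contact_force: [0.0, 0.6, 0.3]
grip_width: 0.0004
gripper_force: 0.0
```

Run:
```python
from bench import r
from h import *
plan(r,[[.48,.3265,.06],[.48,.3265,.0355]],172)
for n in("top","side"):
    f=r.grab_frame(n); np.savez(f"pics/{n}1.npz",**f)
f=np.load("pics/side1.npz"); c=proj(f,[[.48,.3265,.0355]])[0].astype(int);print(c)
cv2.imwrite("pics/s1.png",cv2.resize(f["image"][c[1]-50:c[1]+30,c[0]-50:c[0]+60,::-1],None,fx=6,fy=6,interpolation=cv2.INTER_CUBIC))
```

```text
-> [0.48   0.3265 0.06  ] [-12.6  -7.   67.3] [ 0.0005 -0.0007  0.0013]
-> [0.48   0.3265 0.0355] [-12.6  -7.   91.8] [ 0.0005 -0.0007  0.0013]
clk 1.2 tcp [0.4685 0.3351 0.1273] F [0.01 0.63 0.27] M [-0.02  0.03 -0.03] w 0.0004 gf 0.0 j [-0.78  0.44  0.07  1.89 -0.04  0.81  0.74]
[198 162]
```

View pics/s1.png

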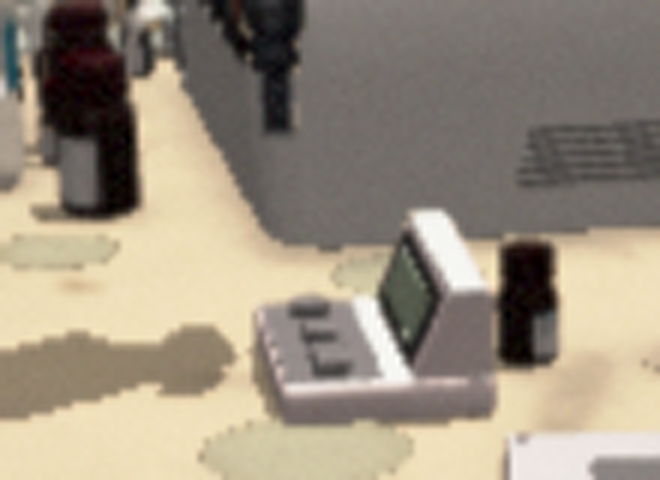

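The side crop shows the closed fingertips at (278,130), above and slightly short of the power key at (308,305). That agrees with the predicted key pixel.

Emit:
step_arm(
  moves=[
    [-12.6, -7, 25, 0, 0, 0, 0],
    [-12.6, -7, 50, 0, 0, 0, 0],
    [-12.6, -7, 70, 0, 0, 0, 0],
    [-12.6, -7, 80, 0, 0, 0, 0],
    [-12.6, -7, 86, 0, 0, 0, 0],
    [-12.6, -7, 86, 0, 0, 0, 0],
    [-12.6, -7, 86, 0, 0, 0, 0],
  ],
)

```text
clock: 2.0
tcp_pos: [0.4813, 0.326, 0.0421]
orientation: [0.219, 3.133, 0.002]
contact_force: [1.0, 0.1, -0.8]
grip_width: -0.0001
gripper_force: 0.0
```

Emit:
step_arm(
  moves=[
    [0, 0, 5, 0, 0, 0, 0],
    [0, 0, 8, 0, 0, 0, 0],
    [0, 0, 10, 0, 0, 0, 0],
    [0, 0, 11, 0, 0, 0, 0],
    [0, 0, 11.5, 0, 0, 0, 0],
    [0, 0, 11.5, 0, 0, 0, 0],
  ],
)

```text
clock: 2.6
tcp_pos: [0.4815, 0.3259, 0.0306]
orientation: [0.22, 3.133, 0.002]
contact_force: [0.3, 0.3, 8.2]
grip_width: 0.0006
gripper_force: 3.8
```

Emit:
step_arm(
  moves=[
    [0, 0, 0.2, 0, 0, 0, 0],
    [0, 0, 0.2, 0, 0, 0, 0],
    [0, 0, -15, 0, 0, 0, 0],
    [0, 0, -35, 0, 0, 0, 0],
    [-5, -45, -35, 0, 0, 0, 0],
    [-10, -90, -35, 0, 0, 0, 0],
    [-10, -90, -35, 0, 0, 0, 0],
    [-10, -90, -35, 0, 0, 0, 0],
  ],
)

```text
clock: 3.4
tcp_pos: [0.4784, 0.2335, 0.0653]
orientation: [-0.224, -3.133, 0.001]
contact_force: [0.4, 0.2, 0.2]
grip_width: -0.0
gripper_force: 0.0
```

Emit:
step_arm(
  moves=[
    [0, 0, 15, 0, 0, 0, 0],
    [0, 0, 24, 0, 0, 0, 0],
    [0, 0, 24, 0, 0, 0, 0],
  ],
)

```text
clock: 3.7
tcp_pos: [0.4772, 0.2356, 0.0396]
orientation: [-0.216, -3.132, 0.002]
contact_force: [-0.2, 0.8, 0.4]
grip_width: -0.0001
gripper_force: 0.0
```

Emit:
step_arm(
  moves=[
    [0, 0, 4, 0, 0, 0, 0],
    [0, 0, 7, 0, 0, 0, 0],
    [0, 0, 9, 0, 0, 0, 0],
    [0, 0, 10.5, 0, 0, 0, 0],
    [0, 0, 10.5, 0, 0, 0, 0],
    [0, 0, 10.5, 0, 0, 0, 0],
  ],
)

```text
clock: 4.3
tcp_pos: [0.4785, 0.2356, 0.0306]
orientation: [0.219, 3.133, 0.002]
contact_force: [-0.8, 1.5, 4.4]
grip_width: -0.0001
gripper_force: 2.1
```

Emit:
step_arm(
  moves=[
    [0, 0, 1, 0, 0, 0, 0],
    [0, 0, 1, 0, 0, 0, 0],
    [0, 0, 1, 0, 0, 0, 0],
    [0, 0, 1, 0, 0, 0, 0],
  ],
)

```text
clock: 4.7
tcp_pos: [0.4785, 0.2355, 0.0304]
orientation: [0.219, 3.133, 0.002]
contact_force: [-2.9, 0.5, 15.4]
grip_width: -0.0001
gripper_force: 7.4
```

Run:
```python
from bench import r
from h import *
plan(r,[[.4785,.2356,.13],[.4513,-.2875,.15],[.4513,-.2875,.06]],172.5)
```

```text
-> [0.4785 0.2356 0.13  ] [ -0.    0.2 -99.6] [ 0.0012  0.0004 -0.0087]
-> [ 0.4513 -0.2875  0.15  ] [ -45.9 -521.6 -120.2] [ 0.0012  0.0004 -0.0087]
-> [ 0.4513 -0.2875  0.06  ] [ -45.8 -521.7  -30.2] [ 0.0012  0.0004 -0.0087]
clk 4.7 tcp [0.4785 0.2355 0.0304] F [-2.9   0.52 15.35] M [ 0.24  0.99 -0.02] w -0.0001 gf 7.4 j [-0.62  0.53  0.05  2.04 -0.05  0.57  0.91]
```

Emit:
step_arm(
  moves=[
    [0, 0, -40, 0, 0, 0, 0],
    [0, 0, -85, 0, 0, 0, 0],
    [0, -20, -115, 0, 0, 0, 85],
    [-5, -65, -120, 0, 0, 0, 85],
    [-10, -113, -120, 0, 0, 0, 85],
    [-14, -161, -120, 0, 0, 0, 85],
    [-18, -209, -120, 0, 0, 0, 85],
    [-22, -257, -120, 0, 0, 0, 85],
  ],
)

```text
clock: 5.5
tcp_pos: [0.4636, -0.0251, 0.1492]
orientation: [0.22, 3.134, -0.0]
contact_force: [1.2, -0.5, -0.4]
grip_width: 0.0842
gripper_force: 0.0
```

Emit:
step_arm(
  moves=[
    [-4, -48, 0, 0, 0, 0, 85],
    [-8, -96, 0, 0, 0, 0, 85],
    [-12, -144, 0, 0, 0, 0, 85],
    [-16, -192, 0, 0, 0, 0, 85],
    [-20, -240, 0, 0, 0, 0, 85],
    [-24, -264, 0, 0, 0, 0, 85],
    [-24, -264, 0, 0, 0, 0, 85],
    [-24, -264, 0, 0, 0, 0, 85],
  ],
)

```text
clock: 6.3
tcp_pos: [0.4506, -0.2876, 0.1488]
orientation: [-0.222, -3.133, -0.0]
contact_force: [0.2, 1.3, -0.5]
grip_width: 0.085
gripper_force: 0.0
```

Run:
```python
from bench import r
from h import *
plan(r,[[.4513,-.2875,.06],[.4513,-.2875,.005]],172.5)
f=r.grab_frame("side"); c=proj(f,[[.4513,-.2875,.04]])[0].astype(int);print(c)
cv2.imwrite("pics/s2.png",cv2.resize(f["image"][c[1]-80:c[1]+40,c[0]-60:c[0]+90,::-1],None,fx=5,fy=5,interpolation=cv2.INTER_CUBIC))
print(((proj(f,[[.4513,-.2875,.038],[.4513,-.2875,.0]])-c+[60,80])*5).round())
```

```text
-> [ 0.4513 -0.2875  0.06  ] [-0.8  0.2 88.8] [ 0.0002 -0.0011 -0.0104]
-> [ 0.4513 -0.2875  0.005 ] [ -0.8   0.2 143.8] [ 0.0002 -0.0011 -0.0104]
clk 6.3 tcp [ 0.4506 -0.2876  0.1488] F [ 0.16  1.32 -0.45] M [ 0.02  0.01 -0.06] w 0.085 gf 0.0 j [ 0.21  0.36  0.3   1.99 -0.14  0.82  2.02]
[222 244]
[[301. 406.]
 [302. 481.]]
```

View pics/s2.png

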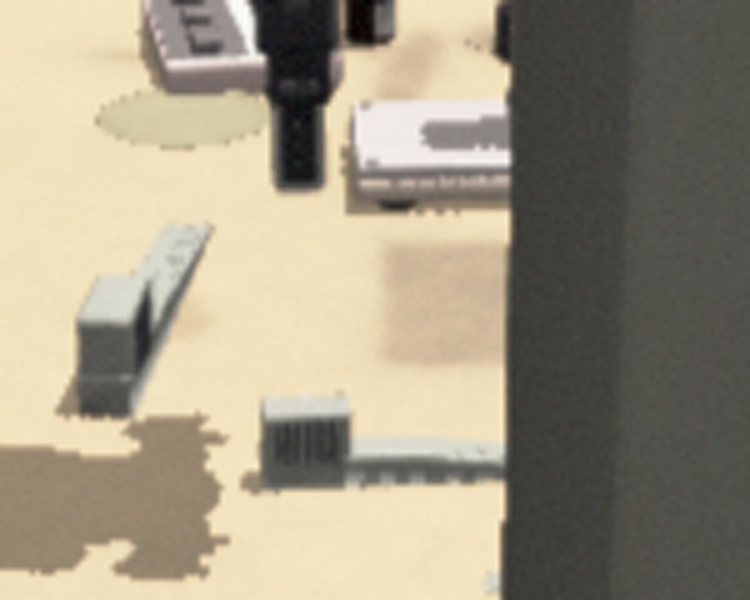

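The side crop shows the open fingers at (300,185), above the middle wedge. Its tab top is at (306,405), against a predicted (301,406), so the grasp position agrees.

Emit:
step_arm(
  moves=[
    [-1.5, 0, 45, 0, 0, -0.01, 60],
    [-1.5, 0, 90, 0, 0, -0.01, 60],
    [-1.5, 0, 120, 0, 0, -0.01, 60],
    [-1.5, 0, 135, 0, 0, -0.01, 60],
    [-1.5, 0, 142, 0, 0, -0.01, 60],
    [-1.5, 0, 142, 0, 0, -0.01, 60],
    [-1.5, 0, 142, 0, 0, -0.01, 60],
  ],
)

```text
clock: 7.05
tcp_pos: [0.4538, -0.288, 0.0085]
orientation: [0.203, 3.133, -0.001]
contact_force: [-0.1, 0.3, -1.3]
grip_width: 0.06
gripper_force: 0.0
```

Emit:
step_arm(
  moves=[
    [0, 0, 0, 0, 0, 0, 30],
    [0, 0, 0, 0, 0, 0, 10],
    [0, 0, 0, 0, 0, 0, 10],
    [0, 0, 0, 0, 0, 0, 10],
    [0, 0, 0, 0, 0, 0, 10],
    [0, 0, 0, 0, 0, 0, 10],
  ],
  grip_force=70,
)

```text
clock: 7.65
tcp_pos: [0.4534, -0.2879, 0.0082]
orientation: [0.204, 3.134, -0.0]
contact_force: [-0.1, 1.2, 6.2]
grip_width: 0.0191
gripper_force: 69.5
```

Run:
```python
from bench import r
from h import *
plan(r,[[.4513,-.2875,.005]],172.5)
```

```text
-> [ 0.4513 -0.2875  0.005 ] [2.1 0.1 3.2] [-0.0001  0.0014  0.0011]
clk 7.65 tcp [ 0.4534 -0.2879  0.0082] F [-0.08  1.15  6.24] M [0.28 0.19 0.09] w 0.0191 gf 69.5 j [ 0.28  0.58  0.22  2.05 -0.24  0.53  2.11]
```

Run:
```python
from bench import r
from h import *
plan(r,[[.4534,-.2879,.1],[.4433,.0728,.1],[.4433,.0728,.05]],171.5)
```

```text
-> [ 0.4534 -0.2879  0.1   ] [ -0.2  -0.  -91.8] [-0.0001  0.0014  0.0185]
-> [0.4433 0.0728 0.1   ] [ 56.6 356.3 -91.9] [-0.0001  0.0014  0.0185]
-> [0.4433 0.0728 0.05  ] [ 56.6 356.3 -41.9] [-0.0001  0.0014  0.0185]
clk 7.65 tcp [ 0.4534 -0.2879  0.0082] F [-0.08  1.15  6.24] M [0.28 0.19 0.09] w 0.0191 gf 69.5 j [ 0.28  0.58  0.22  2.05 -0.24  0.53  2.11]
```

Emit:
step_arm(
  moves=[
    [0, 0, -10, 0, 0, 0, 10],
    [0, 0, -30, 0, 0, 0, 10],
    [0, 0, -60, 0, 0, 0, 10],
    [0, 0, -92, 0, 0, 0, 10],
    [0, 0, -92, 0, 0, 0, 10],
  ],
)

```text
clock: 8.15
tcp_pos: [0.4549, -0.2892, 0.1034]
orientation: [0.204, 3.128, -0.004]
contact_force: [1.0, -1.0, -2.1]
grip_width: 0.0187
gripper_force: 68.6
```

Emit:
step_arm(
  moves=[
    [7, 44, 0, 0, 0, 0.018, 10],
    [14, 89, 0, 0, 0, 0.018, 10],
    [21, 134, 0, 0, 0, 0.018, 10],
    [28, 178, 0, 0, 0, 0.018, 10],
    [35, 223, 0, 0, 0, 0.018, 10],
    [42, 268, 0, 0, 0, 0.018, 10],
    [49, 312, 0, 0, 0, 0.018, 10],
    [57, 345, 0, 0, 0, 0.018, 10],
  ],
)

```text
clock: 8.95
tcp_pos: [0.4402, 0.0646, 0.099]
orientation: [-0.228, -3.133, -0.001]
contact_force: [1.0, 0.1, -2.4]
grip_width: 0.019
gripper_force: 69.0
```

Emit:
step_arm(
  moves=[
    [0, 8, 10, 0, 0, 0, 10],
    [0, 12, 30, 0, 0, 0, 10],
    [0, 12, 46, 0, 0, 0, 10],
    [0, 12, 46, 0, 0, 0, 10],
    [0, 12, 46, 0, 0, 0, 10],
  ],
)

```text
clock: 9.45
tcp_pos: [0.4421, 0.0727, 0.0529]
orientation: [-0.234, -3.131, 0.002]
contact_force: [0.1, 0.5, -2.5]
grip_width: 0.0194
gripper_force: 68.9
```

Run:
```python
from bench import r
from h import *
plan(r,[[.4433,.0728,.042]],171.5)
f=r.grab_frame("top"); np.savez("pics/top2.npz",**f)
s=r.grab_frame("side"); np.savez("pics/side2.npz",**s)
a=f["image"][120:260,180:290,::-1]; b=s["image"][150:240,195:285,::-1]
a=cv2.resize(a,(440,560),interpolation=cv2.INTER_CUBIC); b=cv2.resize(b,(360,360),interpolation=cv2.INTER_CUBIC)
im=np.zeros((560,800,3),np.uint8); im[:,:440]=a; im[:360,440:]=b; cv2.imwrite("pics/c2.png",im)
O=np.array([.648,.0422]);e=np.array([.989,-.1478]);n=np.array([.1478,.989])
print([((proj(f,[*(O+x*e+y*n),z])[0]-[180,120]+.5)*4).round().tolist() for x,y,z in[(-.11,.055,.028),(-.11,-.055,.028),(.085,-.055,.028),(-.06,0,.037),(-.06,.01,.037),(-.06,-.01,.037),(0,0,.265)]])
```

```text
-> [0.4433 0.0728 0.042 ] [-1.1  0.3 10.9] [-0.0011 -0.0014 -0.0006]
clk 9.45 tcp [0.4421 0.0727 0.0529] F [ 0.13  0.5  -2.49] M [ 0.02  0.04 -0.01] w 0.0194 gf 68.9 j [-0.46  0.4   0.19  2.23 -0.14  0.52  1.26]
[[124.0, 331.0], [275.0, 354.0], [316.0, 97.0], [210.0, 273.0], [197.0, 271.0], [224.0, 275.0], [210.0, 93.0]]
```

View pics/c2.png

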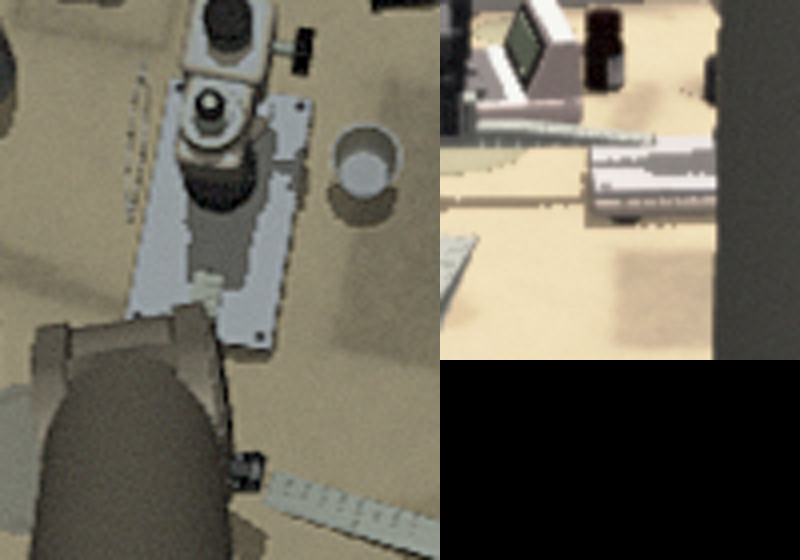

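The left panel shows the wedge's thin edge over the gauge table at (210,270), against a predicted (210,273), centred and clear of the foot. The right panel shows the wedge about level, with its tip at (655,138).

Run:
```python
from h import *
f=np.load("pics/top2.npz"); s=np.load("pics/side2.npz"); W=world(f)
print(W[186:194,230:236,2].round(4)); 
O=np.array([.648,.0422]);e=np.array([.989,-.1478])
for z in(.038,.0447,.05): print(z,((proj(s,[*(O-.06*e),z])[0]-[195,150]+.5)*4+[440,0]).round())
Ws=world(s); print(Ws[183:187,240:250].reshape(4,10,3)[...,2].round(3)); print(Ws[183:187,240:250][...,1].round(3))
k0=world(np.load("pics/top0.npz")); print("knob z", np.sort(k0[140:160,225:245,2].ravel())[-12:].round(4), np.sort(W[140:160,225:245,2].ravel())[-12:].round(4))
```

```text
[[0.0294 0.0333 0.0278 0.03   0.0271 0.0286]
 [0.0447 0.0306 0.0266 0.0239 0.0298 0.0295]
 [0.0472 0.0408 0.0449 0.0468 0.043  0.0446]
 [0.0471 0.0517 0.0453 0.0455 0.0428 0.0468]
 [0.045  0.0438 0.0475 0.0475 0.0498 0.0455]
 [0.047  0.0487 0.0497 0.0509 0.0468 0.0488]
 [0.0479 0.0505 0.0427 0.0458 0.0506 0.047 ]
 [0.0481 0.0478 0.0457 0.0473 0.0464 0.0466]]
0.038 [655. 152.]
0.0447 [655. 144.]
0.05 [655. 137.]
[[0.054 0.051 0.053 0.051 0.052 0.05  0.049 0.046 0.048 0.004]
 [0.052 0.051 0.052 0.05  0.05  0.05  0.05  0.048 0.049 0.032]
 [0.05  0.051 0.05  0.05  0.048 0.05  0.05  0.047 0.552 0.03 ]
 [0.029 0.03  0.029 0.031 0.029 0.03  0.029 0.032 0.03  0.029]]
[[ 0.053  0.059  0.053  0.057  0.055  0.058  0.06   0.067  0.062  0.178]
 [ 0.049  0.05   0.048  0.052  0.05   0.05   0.05   0.056  0.051  0.096]
 [ 0.046  0.043  0.044  0.045  0.048  0.042  0.042  0.048 -1.255  0.092]
 [ 0.091  0.088  0.091  0.086  0.091  0.085  0.089  0.081  0.084  0.087]]
knob z [0.2424 0.2428 0.2428 0.2431 0.2432 0.2432 0.2437 0.2442 0.2454 0.2461
 1.3249 1.3249] [0.2423 0.2424 0.2424 0.2426 0.2428 0.2429 0.2432 0.2433 0.2442 0.2449
 0.2466 1.3249]
```

Emit:
step_arm(
  moves=[
    [0, 0, 8, 0, 0, 0, 10],
    [0, 0, 13, 0, 0, 0, 10],
    [0, 0, 15, 0, 0, 0, 10],
    [0, 0, 15, 0, 0, 0, 10],
    [0, 0, 15, 0, 0, 0, 10],
  ],
)

```text
clock: 10.05
tcp_pos: [0.4427, 0.0736, 0.0382]
orientation: [-0.232, -3.133, 0.0]
contact_force: [0.2, 0.9, -3.5]
grip_width: 0.0188
gripper_force: 68.9
```

Emit:
step_arm(
  moves=[
    [0, 0, 0.5, 0, 0, 0, 10],
    [0, 0, 1, 0, 0, 0, 10],
    [0, 0, 1, 0, 0, 0, 10],
    [0, 0, 1, 0, 0, 0, 10],
  ],
)

```text
clock: 10.45
tcp_pos: [0.4427, 0.0737, 0.0373]
orientation: [0.232, 3.133, 0.0]
contact_force: [-0.6, -0.7, -2.5]
grip_width: 0.0192
gripper_force: 68.9
```

Emit:
step_arm(
  moves=[
    [0, 0, 0.5, 0, 0, 0, 10],
    [0, 0, 0.8, 0, 0, 0, 10],
    [0, 0, 0.8, 0, 0, 0, 10],
  ],
)

```text
clock: 10.75
tcp_pos: [0.4427, 0.0737, 0.0364]
orientation: [-0.232, -3.133, -0.0]
contact_force: [-1.4, -0.1, -2.4]
grip_width: 0.0191
gripper_force: 68.9
```

Emit:
step_arm(
  moves=[
    [0, 0, 0.5, 0, 0, 0, 10],
    [0, 0, 0.8, 0, 0, 0, 10],
    [0, 0, 0.8, 0, 0, 0, 10],
  ],
)

```text
clock: 11.05
tcp_pos: [0.4426, 0.0737, 0.0358]
orientation: [0.232, 3.133, 0.0]
contact_force: [-1.4, -0.7, 2.6]
grip_width: 0.0188
gripper_force: 69.6
```

Emit:
step_arm(
  moves=[
    [-8, 0, -0.3, 0, 0, 0, 10],
    [-16, 0, -0.3, 0, 0, 0, 10],
    [-25, 0, -0.3, 0, 0, 0, 10],
    [-34, 0, -0.3, 0, 0, 0, 10],
    [-42, 0, -0.3, 0, 0, 0, 10],
    [-48, 0, -0.3, 0, 0, 0, 10],
    [-48, 0, -0.3, 0, 0, 0, 10],
    [-48, 0, -0.3, 0, 0, 0, 10],
  ],
  grip_force=90,
)

```text
clock: 11.85
tcp_pos: [0.4906, 0.0665, 0.0361]
orientation: [0.232, 3.133, 0.0]
contact_force: [-2.9, 0.3, 4.6]
grip_width: 0.019
gripper_force: 91.6
```

Emit:
step_arm(
  moves=[
    [-2, 0, 0, 0, 0, 0, 10],
    [-4, 0, 0, 0, 0, 0, 10],
    [-5, 0, 0, 0, 0, 0, 10],
    [-5, 0, 0, 0, 0, 0, 10],
  ],
)

```text
clock: 12.25
tcp_pos: [0.4932, 0.0661, 0.0361]
orientation: [-0.231, -3.129, 0.0]
contact_force: [-10.4, 1.5, 14.8]
grip_width: 0.0186
gripper_force: 92.7
```

Emit:
step_arm(
  moves=[
    [0, 0, -0.5, 0, 0, 0, 10],
    [-1, 0, -1, 0, 0, 0, 10],
    [-2, 0, -1, 0, 0, 0, 10],
    [-2, 0, -1, 0, 0, 0, 10],
  ],
)

```text
clock: 12.65
tcp_pos: [0.4973, 0.0654, 0.0367]
orientation: [-0.232, -3.133, 0.0]
contact_force: [-0.6, -1.0, -3.6]
grip_width: 0.0186
gripper_force: 90.4
```

```bash
cat > st.py <<'E'
from bench import r
from h import *
plan(r,[[.52,.06,.036]],171.5)
o=r.get_obs(); O=np.array([.648,.0422]);e=np.array([.989,-.1478]);d=o["tcp_pos"][:2]-O
print("edge est mm",d@e*1e3+147,"lat",d@[.1478,.989]*1e3,"tilt toolz",Ro.from_rotvec(o["orientation"]).as_matrix()[:,2].round(4))
kz=[]; m=None
k0=world(np.load("pics/top0.npz")); sel=np.zeros(k0.shape[:2],bool); sel[140:160,225:245]=1; sel&=(k0[...,2]>.238)&(k0[...,2]<.25)
W=np.stack([world(r.grab_frame("top"))[...,2] for _ in range(4)])
d=W[:,sel]-k0[sel][:,2]; print("knob rise mm",np.median(d,axis=1)*1e3,sel.sum())
E
python3 st.py
```

```text
-> [0.52  0.06  0.036] [-23.3  -2.    0.7] [-0.0002 -0.0002  0.0003]
clk 12.65 tcp [0.4973 0.0654 0.0367] F [-0.59 -1.01 -3.55] M [ 0.03  0.22 -0.  ] w 0.0186 gf 90.4 j [-0.4   0.49  0.17  2.12 -0.16  0.54  1.31]
edge est mm -5.493086779051396 lat 0.687197546859084 tilt toolz [-2.e-04 -2.e-04 -1.e+00]
knob rise mm [ 0.03727525 -0.55335737 -0.19361317  0.22867001] 43
```

Emit:
step_arm(
  moves=[
    [-2, 0, 0.3, 0, 0, 0, 10],
    [-4, 0, 0.3, 0, 0, 0, 10],
    [-5, 0, 0.3, 0, 0, 0, 10],
    [-5, 0, 0.3, 0, 0, 0, 10],
  ],
)

```text
clock: 13.25
tcp_pos: [0.498, 0.0652, 0.0363]
orientation: [-0.23, -3.125, 0.001]
contact_force: [-13.0, 1.8, 9.8]
grip_width: 0.0186
gripper_force: 92.2
```

Emit:
step_arm(
  moves=[
    [-2, 0, 0, 0, 0, 0, 10],
    [-4, 0, 0, 0, 0, 0, 10],
    [-5, 0, 0, 0, 0, 0, 10],
    [-5, 0, 0, 0, 0, 0, 10],
  ],
)

```text
clock: 13.65
tcp_pos: [0.5035, 0.0644, 0.0363]
orientation: [-0.23, -3.127, 0.001]
contact_force: [-11.2, 1.1, 5.7]
grip_width: 0.0185
gripper_force: 91.6
```

```bash
python3 st.py
```

```text
-> [0.52  0.06  0.036] [-17.   -1.9   0.2] [-0.0009 -0.0063  0.0014]
clk 13.65 tcp [0.5035 0.0644 0.0363] F [-11.17   1.05   5.68] M [ 0.31  1.77 -0.02] w 0.0185 gf 91.6 j [-0.39  0.5   0.17  2.1  -0.16  0.56  1.32]
edge est mm 0.8026230055369865 lat 0.5834701474997408 tilt toolz [-6.4e-03  1.0e-04 -1.0e+00]
knob rise mm [1.05525004 1.71283141 0.86622211 0.8445499 ] 43
```

Emit:
step_arm(
  moves=[
    [-2, 0, -0.2, 0, 0, 0, 10],
    [-4, 0, -0.2, 0, 0, 0, 10],
    [-6, 0, -0.2, 0, 0, 0, 10],
    [-8, 0, -0.2, 0, 0, 0, 10],
    [-8, 0, -0.2, 0, 0, 0, 10],
    [-8, 0, -0.2, 0, 0, 0, 10],
  ],
)

```text
clock: 14.45
tcp_pos: [0.5122, 0.0631, 0.0363]
orientation: [-0.231, -3.128, 0.001]
contact_force: [-7.6, 1.5, 2.6]
grip_width: 0.0186
gripper_force: 91.2
```

```bash
python3 st.py
```

```text
-> [0.52  0.06  0.036] [-8.2 -1.9  0.3] [-0.0008 -0.005   0.0012]
clk 14.45 tcp [0.5122 0.0631 0.0363] F [-7.63  1.5   2.6 ] M [ 0.24  1.29 -0.03] w 0.0186 gf 91.2 j [-0.38  0.51  0.17  2.08 -0.16  0.57  1.33]
edge est mm 9.620027142662934 lat 0.6102440274104514 tilt toolz [-5.1e-03 -1.0e-04 -1.0e+00]
knob rise mm [1.57109979 2.09147571 1.92454693 1.88640341] 43
```

Emit:
step_arm(
  moves=[
    [-2, 0, 0, 0, 0, 0, 10],
    [-4, 0, 0, 0, 0, 0, 10],
    [-6, 0, 0, 0, 0, 0, 10],
    [-8, 0, 0, 0, 0, 0, 10],
    [-9, 0, 0, 0, 0, 0, 10],
    [-9, 0, 0, 0, 0, 0, 10],
    [-9, 0, 0, 0, 0, 0, 10],
  ],
)

```text
clock: 15.35
tcp_pos: [0.521, 0.0618, 0.0363]
orientation: [-0.231, -3.128, 0.001]
contact_force: [-8.0, 1.4, 3.5]
grip_width: 0.0186
gripper_force: 91.2
```

```bash
python3 st.py
python3 - <<'E'
from bench import r
from h import *
f=r.grab_frame("top"); np.savez("pics/top3.npz",**f); s=r.grab_frame("side"); np.savez("pics/side3.npz",**s)
a=cv2.resize(f["image"][120:260,180:290,::-1],(440,560),interpolation=cv2.INTER_CUBIC); b=cv2.resize(s["image"][150:240,195:285,::-1],(360,360),interpolation=cv2.INTER_CUBIC)
im=np.zeros((560,800,3),np.uint8); im[:,:440]=a; im[:360,440:]=b; cv2.imwrite("pics/c3.png",im)
E
```

```text
-> [0.52  0.06  0.036] [ 0.7 -1.9  0.3] [-0.0008 -0.0052  0.0011]
clk 15.35 tcp [0.521  0.0618 0.0363] F [-8.05  1.43  3.45] M [0.17 1.33 0.03] w 0.0186 gf 91.2 j [-0.37  0.52  0.17  2.06 -0.16  0.58  1.33]
edge est mm 18.510454096275424 lat 0.6198315192757946 tilt toolz [-0.0053  0.     -1.    ]
knob rise mm [2.56734589 2.84280576 2.66907264 2.21724928] 43
```

View pics/c3.png

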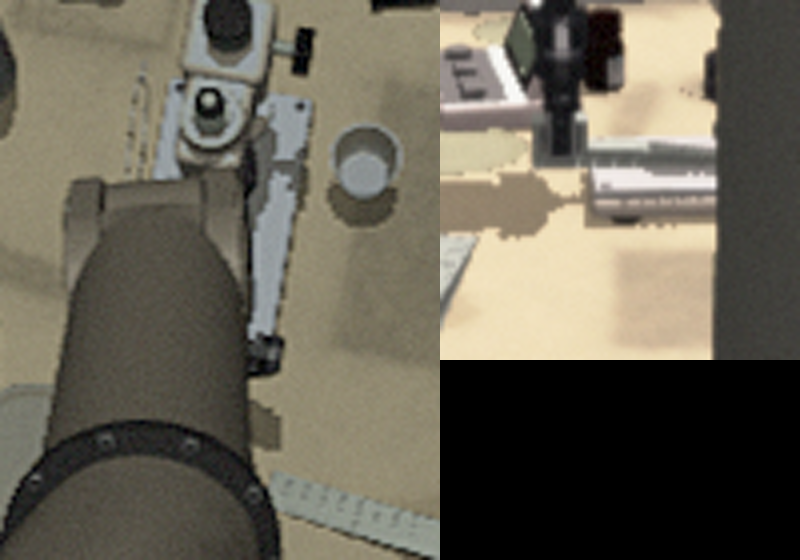

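The left panel shows the arm over the gauge front, with the spindle knob still in view at (210,105) and the cup undisturbed. The right panel shows the tab at x 535–587, centred in the fingers at 562, so there is little slip, and the wedge is lying flat on the table.

Run:
```python
from bench import r
from h import *
A=np.mean([world(np.load(f"pics/top{i}.npz"))[138:160,224:244,2] for i in(0,2)],0)
B=np.median(np.stack([world(r.grab_frame("top"))[...,2] for _ in range(8)]),0)[138:160,224:244]
np.set_printoptions(linewidth=200)
print((A*1e3).round(0).astype(int)[2:14]); print(((B-A)*1e3).round(1)[2:14])
s=np.load("pics/side3.npz"); O=np.array([.648,.0422]);e=np.array([.989,-.1478]);n=np.array([.1478,.989])
p=lambda x,y,z:((proj(s,[*(O+x*e+y*n),z])[0]-[195,150]+.5)*4+[440,0]).round(1)
for E in(.012,.0185): print(E,"tab front top/rear top near side",p(E-.129,-.01,.066),p(E-.169,-.01,.066))
print("gauge front right",p(-.11,-.055,.028))
```

```text
[[ 27  26 174 190 192 195 200 194 196 197 192 195 194 196 199 196 196 198 197 199]
 [ 28  27  26 194 195 194 193 194 193 194 194 196 195 195 194 196 200 197 196 197]
 [ 28  29  29 194 196 194 215 216 214 240 215 211 200 198 193 195 193 198 194 192]
 [ 26  29  27 193 211 212 241 238 243 240 240 240 214 213 193 197 195 195 193 189]
 [ 32  25  26 212 213 236 241 241 241 242 242 242 214 212 213 196 195 193 193 186]
 [ 24  28 210 212 214 238 240 242 243 243 241 242 240 214 214 215 196 196 193 190]
 [ 23  26 210 214 211 241 239 243 241 242 239 240 239 219 212 215 212 193 194 187]
 [ 28  30 214 214 219 241 239 239 241 242 242 238 236 219 216 213 213 194 191 180]
 [ 24 209 215 217 220 234 240 241 241 242 244 239 221 218 215 211 214 208 190 176]
 [ 26 214 214 213 220 221 235 241 241 240 238 232 223 222 214 213 768 211 190 171]
 [ 26 211 213 212 216 219 216 222 781 220 218 220 222 217 215 213 212 209 190 166]
 [ 25 212 213 216 213 217 218 218 220 218 220 220 215 214 212 213 213 205 189  39]]
[[ 1.400e+00  2.200e+00  2.300e+00 -4.000e-01  3.400e+00  1.000e-01 -3.500e+00  1.600e+00 -8.000e-01 -9
[... 2064 characters left out ...]
00 -2.100e+00 -2.000e-01  3.500e+00 -5.550e+02
  -1.900e+00 -4.000e-01 -1.400e+00]
 [ 2.100e+00  1.900e+00 -5.000e-01  5.000e-01 -1.100e+00  1.100e+00  5.200e+00 -3.600e+00 -5.609e+02 -1.200e+00  4.000e-01 -9.000e-01 -2.700e+00  3.600e+00 -2.200e+00 -2.000e-01  1.200e+00
   4.000e-01 -7.000e-01 -2.000e+00]
 [ 2.500e+00  3.000e-01  5.000e-01 -2.700e+00 -7.000e-01  1.900e+00  2.300e+00  1.300e+00 -1.000e+00  9.000e-01  0.000e+00  0.000e+00  5.100e+00  1.900e+00  1.000e-01  5.000e-01  2.000e-01
   1.200e+00 -0.000e+00 -1.000e-01]]
0.012 tab front top/rear top near side [577.3 122.7] [521.3 123.9]
0.0185 tab front top/rear top near side [586.4 122.5] [530.4 123.7]
gauge front right [590.3 195.3]
```

```bash
python3 -c "
from bench import r
print(r.hand_in())"
```

```text
the job is handed in; nothing more can be done
None
```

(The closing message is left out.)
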